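# Slide the warming skillet to the free ring

## Robot

A 6-joint arm with a two-finger parallel gripper is mounted at the origin on the work surface. World frame = base frame: x ahead of the robot, y to its left, z up, the work surface at z = 0. Lengths are in m, angles in degrees, forces in N, time in s.
With the tool pointing down it reaches from about 0.225 to 0.725 m from the base axis. Payload 3.1 kg.
Tool frame: the origin (TCP) lies between the finger pads; the fingertips stand 25 mm ahead of it and the grasp point (between the pads) lies 6 mm ahead of it; z points along the fingers, y is the direction in which the jaws open and shut (so a half turn about z gives the same grasp; the last joint's range is limited). The gripper opens to 85 mm and grips with 20 to 120 N. Pads are 22 mm wide; open, the fingers measure 114 mm over their backs; the gripper's body (76 mm by 85 mm) begins 54 mm behind the grasp point. The pads swing forward as they close: fully open they stand 13 mm farther back than shut.
Start: joints at [61.662, 2.75, 5.684, 92.934, 0, 82.678], TCP at [0.188, 0.49, 0.256] pointing down, gripper open.
Joint ranges: [-166.93, 166.93], [-56.73, 111.36], [-69.38, 81.34], [-121.58, 131.49], [-85.45, 84.26], [-180, 180]. Speed limits (degrees/s): [159.86, 159.86, 180, 180, 180, 180].

## Interface

Orientations are given as a 3x3 rotation matrix whose columns are the frame's x, y, z axes.
In Python, from cell import * gives the robot as it stands.
- The arm moves only by the tool step_arm, never from a script. Its argument "steps" is a list of rows, each a list of 7 numbers: the closure, from 0 (fully open) to 1 (shut), then the shift along the tool's x, y, z in mm, then the turn, a rotation vector about the tool's x, y, z in degrees. In form: [[claw, x, y, z, wx, wy, wz], ...]. A call has exactly 8 rows; each row is the pose to reach, as a shift and turn from the pose commanded when the call began, along the tool's axes at that moment; what a row does not reach only later rows make up. A row lasts 1/12 s, in which the tool goes at most 41.7 mm and 7.16 degrees, less where a joint would pass 70% of its speed; a pose out of reach is approached as far as the arm can. A call with a gripper value outside its range is refused whole. The fingers move at their own pace and stop on an object; "newtons" is the grip in N (left out, the last holds). Time passes only in rows, so rows that repeat a pose let the fingers close, or fill a call up. It gives the time, the measured TCP pose, the force and the opening at its end, in the units of the state.
- state(): the state, without advancing time (a new reading comes with each control period).
- grab_frame(name): name is "scene" or "top"; returns a dict with "image" (400x640x3 uint8, red, green, blue), "z_map" (400x640 float32, m along the optical axis (not along the pixel's ray), 0 where there is no reading), "fx", "fy", "cx", "cy" (pixels), "pose" (4x4, takes a point from camera to world coordinates). Camera axes: x right, y up, looking along -z (the intrinsics and any distortion apply to the point x, -y, -z); pixel columns grow to the right and rows downward; lengths in m; the calibration is good to about 2 mm. A picture is of the moment at which its call begins.
- hand_in(): hands the job in, once; it reports no verdict.
Trained networks look in a picture, given as the dict that the camera call returned (one of the last four; its "shot" number tells which), for a name from the list of things; names that differ only in an ending like _2 or _b are one class to them, and where a whole thing is asked for, a point or a joint stands for the part that bears it (a point fixed in the world has none). Each returns a list of dicts, best first, with "confidence" (0 to 1); they miss things now and then, are a little off and sometimes report something else, mostly with a low value. They report only what shows in the picture. A call takes as long as a camera call.
- cut_out(query, picture): "region" (400x640 bool, what is visible of it).
- landmark_of(query, picture): "location" ([x, y, z] in m, in world coordinates, good to about 4 mm: a listed point, or the origin of a listed thing).
The state is a dict: "t": time; "joint_pos": joint angles; "dq": joint speeds; "effort": joint torques, N m; "position": TCP position; "eef_rot": TCP orientation; "contact_force": force on the tool from outside, world axes, zero at the start; "torque": the same for the moment, N m; "grip_width": finger opening in m.
Only numpy, scipy, OpenCV 4.12 (cv2) and the standard library are available. Lean on these libraries where they do the work, as an engineer would, in place of code of your own. Each camera call takes 0.05 s, during which the arm holds its last target.

## Task

On the workshop's warming plate, slide the shallow skillet (the one with a bearing lying in it) sideways from the middle ring to the free ring at the end of the row, without lifting it off the plate. Leave it standing centred in that ring with its handle still pointing to the front edge of the plate, roughly square to it, and leave the tall saucepan on the other end ring where it is.

Things in the scene. Friction and masses are not known exactly. Their poses are not given: they have to be found in the camera images.
- skillet: Shallow round steel skillet, 140 mm across the rim, 124 mm across the base, 46 mm high, 0.3 to 0.65 kg, a loose steel bearing (60 mm ring, 16 mm high, 0.15 kg) lying in it. It stands on the middle ring of a fixed dark warming plate, 540 x 300 mm, top 40 mm above the bench. Origin: centre of its underside; z up; its handle runs along its own -x, starting roughly towards the robot.
- skillet_grip (a point): Point on the middle of the skillet's handle, 145 mm from the skillet's centre along its -x, 41 mm above its underside. The handle is a flat level straight steel bar, 16 mm wide (along y), 10 mm thick, from the wall to 200 mm from the centre, only the plate and its front edge below it. Axes as the skillet's.
- spot_free: The free end ring: a thin pale ring, 161 mm outer and 151 mm inner diameter, drawn flat on the warming plate, one of three in a row 170 mm apart; at the left or the right end. Origin: its centre, on the plate's top surface (40 mm above the bench). Its y axis runs along the row, its -x points square to the plate's front edge, 120 mm away, where the handle should point at the end.
- saucepan: Tall narrow steel saucepan, 100 mm across, 85 mm high, on the ring at the other end of the row; its handle, along its own -x, reaches 167 mm from its centre, 72 mm above its underside, also roughly towards the robot. Not to be moved. Origin: centre of its underside; z up.

How it is judged (in metres and radians):
At the end, for the whole second after the job is handed in: The skillet stands flat on the plate, released and at rest, its centre within 15 mm of the centre of the free ring, its handle pointing to the plate's front edge within 0.3 rad (17 degrees) of square; the saucepan is within 15 mm of where it stood (horizontal distance between skillet and spot_free below 0.015 m and z of skillet in the frame of spot_free below 0.003 m and angle between skillet's own z axis and vertical below 0.05 rad and angle between the x axis of skillet and the x axis of spot_free, either way round below 0.3 rad and x of skillet_grip in the frame of spot_free below -0.1 m and linear speed of skillet below 0.01 m/s and distance of saucepan from where it was at the start of the episode below 0.015 m); the robot touches nothing.
It fails at once if the skillet is lifted off the plate (its centre rises more than 12 mm, or it tips more than 0.2 rad) (z of skillet in the frame of spot_free above 0.012 m or angle between skillet's own z axis and vertical above 0.2 rad).
It fails at once if the saucepan is pushed more than 15 mm from its place (distance of saucepan from where it was at the start of the episode above 0.015 m).
It also fails if it takes over 32 s, if anything falls off the work surface, if the arm or the gripper's body presses on something with over 40 N, if the wrist force passes 120 N, or if a joint passes its speed limit or range.

## Working session

There is one attempt and no reset: what is moved stays moved. The work goes in short steps, Python scripts to look and compute and a tool call to move; the robot and the scene stay as the last step left them, time stands still between calls to the robot, and variables do not carry over. Pictures are saved under pics/ and viewed, and the job is handed in when it is done.

Besides the shell and the picture viewer there is one more tool, called as name(argument=value, ...) on one line, values as JSON. step_arm: Moves the arm, as the interface text tells. Its arguments: {"type":"object","properties":{"steps":{"type":"array","items":{"type":"array","items":{"type":"number"}}},"newtons":{"type":"number"}},"required":["steps"]}

```bash
mkdir -p pics; ls; cat > h.py <<'E'
from cell import *
import numpy as np, cv2
def shot(n,f):
    p=grab_frame(n); cv2.imwrite('pics/'+f,cv2.cvtColor(p['image'],cv2.COLOR_RGB2BGR)); return p
def pts(p,m):
    v,u=np.nonzero(m&(p['z_map']>0)); z=p['z_map'][v,u]
    c=np.c_[(u-p['cx'])/p['fx']*z,-(v-p['cy'])/p['fy']*z,-z]
    return c@p['pose'][:3,:3].T+p['pose'][:3,3]
E
python3 - <<'E'
from h import *
np.set_printoptions(precision=4,suppress=True)
s=state();print(s['t'],s['position'],s['eef_rot'],s['contact_force'],s['grip_width'])
for n in ['top','scene']:
    p=shot(n,n+'0.png')
    for q in ['skillet','skillet_grip','spot_free','saucepan']:
        print(n,q,[(r['location'],r['confidence']) for r in landmark_of(q,p)][:3])
E
```

```text
pics
0.0 [0.188  0.4896 0.2551] [[-0.9335  0.3587 -0.0012]
 [ 0.3587  0.9335 -0.0021]
 [ 0.0003 -0.0024 -1.    ]] [ 0.0026 -0.4323 -0.1547] 0.08553578643319358
top skillet [([0.6214, 0.0218, 0.0377], 0.84)]
top skillet_grip [([0.4797, -0.0018, 0.0809], 0.66)]
top spot_free []
top saucepan [([0.5856, 0.1699, 0.0398], 0.76)]
scene skillet [([0.6201, 0.0205, 0.0407], 0.86)]
scene skillet_grip [([0.4743, 0.0005, 0.0828], 0.88)]
scene spot_free []
scene saucepan [([0.5914, 0.1724, 0.0407], 0.82)]
```

View pics/top0.png

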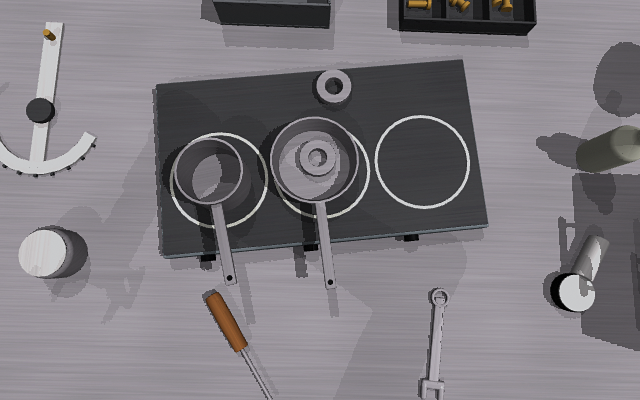

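View pics/scene0.png

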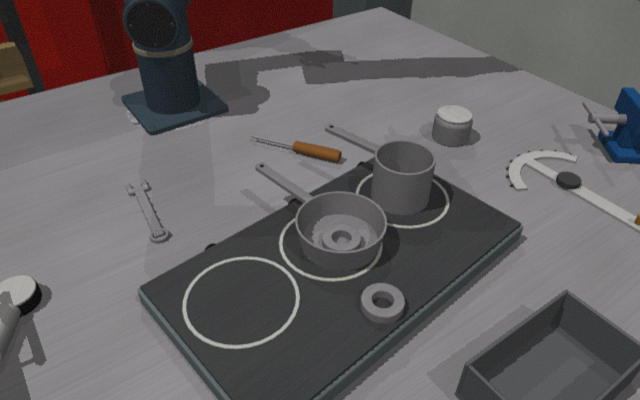

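The top view shows the saucepan on the left ring (208,172), the skillet on the middle ring (314,160) with its handle down to (330,283), and the free ring on the right at (422,162). A second loose bearing sits at (334,86) behind the row. Next I fit the rings and the handle.

```bash
python3 - <<'E'
from h import *
np.set_printoptions(precision=4,suppress=True)
for n in ['top','scene']:
    p=shot(n,n+'1.png')
    im=p['image'].astype(int).min(2); ok=p['z_map']>0
    full=np.zeros(im.shape+(3,)); P=pts(p,np.ones(im.shape,bool)); full[ok]=P
    m=ok&(im>150)&(abs(full[...,2]-.04)<.008)
    k,l=cv2.connectedComponents(m.astype(np.uint8))
    for i in range(1,k):
        q=full[l==i]
        if len(q)<60: continue
        A=np.c_[2*q[:,:2],np.ones(len(q))]; s=np.linalg.lstsq(A,(q[:,:2]**2).sum(1),rcond=None)[0]
        print(n,len(q),'ring',s[:2],np.sqrt(s[2]+s[0]**2+s[1]**2),q[:,2].mean())
    # plate edges: dark
    for name in ['skillet','saucepan']:
        r=cut_out(name,p)
        if not r: continue
        q=full[r[0]['region']&ok]; 
        # rim
        zt=.086 if name=='skillet' else .125
        rim=q[(q[:,2]>zt-.005)&(q[:,2]<zt+.006)]
        lo,hi=(.07,.08) if name=='skillet' else (.107,.117)
        c0=np.median(q,0)
        h=q[(q[:,2]>zt-.02)&(q[:,0]<(.535 if name=='skillet' else .52))]
        if len(h)>10:
            d=cv2.fitLine(h[:,:2].astype(np.float32),cv2.DIST_HUBER,0,.01,.01).ravel()
            print(name,'handle',d,h.min(0),h.max(0),np.median(h[:,2]),np.degrees(np.arctan2(d[1],d[0])))
        rr=rim[rim[:,0]>.54]
        if len(rr)>20:
            A=np.c_[2*rr[:,:2],np.ones(len(rr))]; s=np.linalg.lstsq(A,(rr[:,:2]**2).sum(1),rcond=None)[0]
            print(name,'rim',len(rr),s[:2],np.sqrt(s[2]+s[0]**2+s[1]**2))
    pl=ok&(p['image'].max(2)<75)&(abs(full[...,2]-.04)<.004)
    q=full[pl]; q=q[(q[:,0]>.4)&(q[:,0]<.85)&(abs(q[:,1])<.35)]
    b=cv2.minAreaRect((q[:,:2]*1000).astype(np.float32)); print('plate',b)
E
```

```text
top 756 ring [ 0.6325 -0.1593] 0.07815146235031203 0.041343441578843086
top 184 ring [0.5933 0.1781] 0.07645415041110461 0.041532543052156486
top 288 ring [0.6119 0.0094] 0.07808913172069619 0.041336810213642106
top 63 ring [0.6425 0.0598] 0.008345893220271197 0.04556664909747352
top 67 ring [0.6208 0.058 ] 0.007493488878159828 0.04584566011837397
top 65 ring [ 0.5978 -0.0009] 0.011073440950953738 0.04556567778115843
top 158 ring [0.5862 0.1724] 0.07093105726241548 0.04155284433386513
top 106 ring [0.5741 0.1948] 0.05519328925484726 0.04177478921883818
top 186 ring [ 0.4758 -0.4501] 0.01439306862086278 0.03389711521072791
skillet handle [0.9883 0.1524 0.4772 0.0004] [ 0.4224 -0.0146  0.0802] [0.5349 0.0166 0.0904] 0.08689374103983183 8.767274
skillet rim 843 [0.6175 0.0218] 0.06748607469793878
saucepan handle [0.9703 0.2417 0.4731 0.1456] [0.4268 0.1274 0.1085] [0.52   0.1656 0.1218] 0.11783382019220423 13.988513
saucepan rim 675 [0.5881 0.1741] 0.0476013082301669
plate ((641.0223999023438, 14.057098388671875), (292.74908447265625, 533.5264892578125), 6.8967461585998535)
scene 153 ring [0.6106 0.0063] 0.0772697089730816 0.0412042241351546
scene 780 ring [ 0.631  -0.1614] 0.07806705381036594 0.041145990428994667
skillet handle [ 0.9864  0.1645  0.4765 -0.0047] [ 0.4199 -0.0175  0.0763] [0.5348 0.0138 0.089 ] 0.08608433315703379 9.465816
skillet rim 935 [0.6178 0.0191] 0.06757723138020626
saucepan handle [0.9696 0.2448 0.4618 0.1364] [0.4265 0.1242 0.1071] [0.5195 0.162  0.1199] 0.11687803550276202 14.168004
saucepan rim 529 [0.5875 0.1718] 0.04769573967026292
plate ((640.642578125, 10.812530517578125), (293.2286682128906, 530.00341796875), 6.947335720062256)
```

```bash
cat >> h.py <<'E'
def rel(target,yaw_deg):
    s=state();R=np.array(s['eef_rot']);d=R.T@(np.array(target)-s['position'])*1000
    y=np.radians(yaw_deg);x=np.array([-np.cos(y),-np.sin(y),0]);z=np.array([0,0,-1.]);Rt=np.c_[x,np.cross(z,x),z]
    rv=np.degrees(cv2.Rodrigues(R.T@Rt)[0]).ravel()
    print(np.round(s['t'],2),'d',np.round(d,1),'rv',np.round(rv,2),'pos',np.round(s['position'],4),'F',np.round(s['contact_force'],1),'w',round(s['grip_width'],4),'yaw',round(float(np.degrees(np.arctan2(-R[1,0],-R[0,0]))),2))
E
python3 -c "
from h import *
rel([.4745,-.0024,.2],9.1)"
```

```text
0.8 d [-443.8 -357.1   56.3] rv [ 1.000e-02  0.000e+00 -3.011e+01] pos [0.1883 0.4901 0.2564] F [ 0.6  0.8 -0.4] w 0.0851 yaw -21.01
```

step_arm(steps=[[0, -30, -24, 4, 0, 0, -4], [0, -60, -48, 8, 0, 0, -8], [0, -90, -72, 12, 0, 0, -12], [0, -120, -96, 16, 0, 0, -16], [0, -150, -120, 20, 0, 0, -20], [0, -180, -144, 24, 0, 0, -24], [0, -210, -168, 28, 0, 0, -27], [0, -240, -192, 32, 0, 0, -30.1]])

```text
t: 1.47
position: [0.344, 0.2232, 0.2244]
eef_rot: [[-0.987, -0.161, 0.001], [-0.161, 0.987, 0.0], [-0.001, 0.0, -1.0]]
contact_force: [0.8, 0.1, 0.6]
grip_width: 0.0853
```

```bash
python3 -c "
from h import *
rel([.4745,-.0024,.15],9.1)"
```

```text
1.47 d [ -92.4 -243.6   74.4] rv [0.02 0.06 0.16] pos [0.344  0.2232 0.2244] F [0.8 0.1 0.6] w 0.0853 yaw 9.26
```

step_arm(steps=[[0, -12, -33, 3, 0, 0, 0], [0, -24, -66, 6, 0, 0, 0], [0, -38, -100, 10, 0, 0, 0], [0, -52, -135, 14, 0, 0, 0], [0, -65, -170, 25, 0, 0, 0], [0, -78, -205, 40, 0, 0, 0], [0, -92, -243, 60, 0, 0, 0], [0, -92, -243, 74, 0, 0, 0]])

```text
t: 2.13
position: [0.4754, -0.0059, 0.1496]
eef_rot: [[-0.988, -0.152, 0.003], [-0.152, 0.988, -0.003], [-0.002, -0.004, -1.0]]
contact_force: [-1.1, 0.2, -0.1]
grip_width: 0.0855
```

```bash
python3 - <<'E'
from h import *
rel([.4745,-.0024,.087],9.1)
shot('scene','s2.png'); shot('top','t2.png')
E
```

```text
2.13 d [ 0.5  3.8 62.6] rv [-0.21  0.14 -0.36] pos [ 0.4754 -0.0059  0.1496] F [-1.1  0.2 -0.1] w 0.0855 yaw 8.74
```

View pics/s2.png

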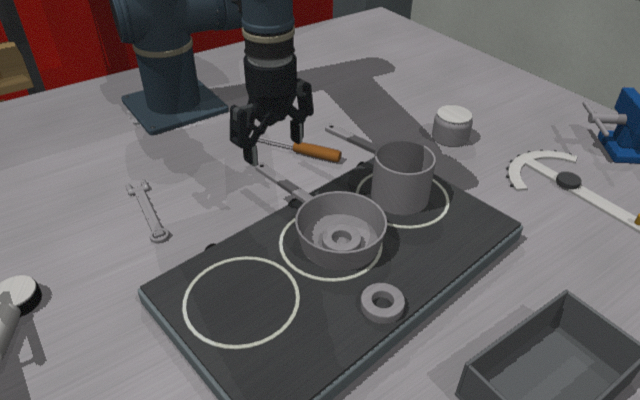

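View pics/t2.png

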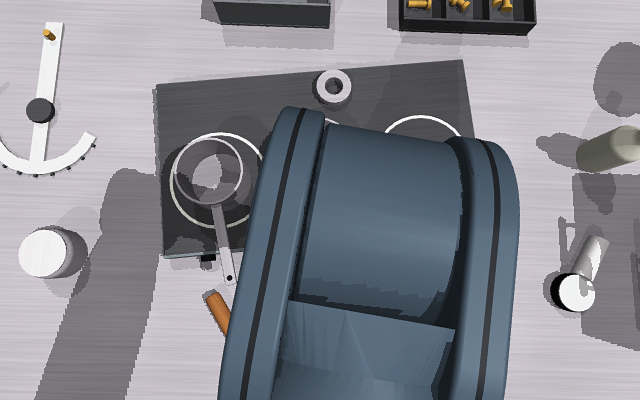

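The gripper straddles the handle end at about (265,170) in the scene view. Next I descend.

step_arm(steps=[[0, 0, 0, 15, 0, 0, 0], [0, 0, 0, 30, 0, 0, 0], [0, 0, 0, 45, 0, 0, 0], [0, 0, 0, 56, 0, 0, 0], [0, 0, 0, 62, 0, 0, 0], [0, 0, 0, 62, 0, 0, 0], [0, 0, 0, 62, 0, 0, 0], [0, 0, 0, 62, 0, 0, 0]])

```text
t: 2.9
position: [0.4734, -0.0005, 0.0895]
eef_rot: [[-0.987, -0.158, 0.002], [-0.158, 0.987, -0.0], [-0.002, -0.001, -1.0]]
contact_force: [0.1, -0.0, 0.3]
grip_width: 0.0856
```

```bash
python3 - <<'E'
from h import *
rel([.4745,-.0024,.087],9.1)
shot('scene','s3.png')
E
```

```text
2.9 d [-0.8 -2.1  2.5] rv [-0.03  0.1   0.01] pos [ 0.4734 -0.0005  0.0895] F [ 0.1 -0.   0.3] w 0.0856 yaw 9.11
```

View pics/s3.png

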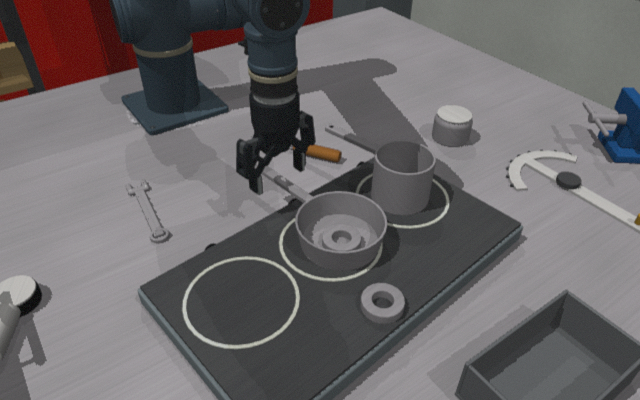

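Fingers are on both sides of the handle. I trim by 2 mm and close.

step_arm(steps=[[0, 0, -2, 2, 0, 0, 0], [0.4, 0, -2, 2, 0, 0, 0], [0.6, 0, -2, 2, 0, 0, 0], [0.8, 0, -2, 2, 0, 0, 0], [1, 0, -2, 2, 0, 0, 0], [1, 0, -2, 2, 0, 0, 0], [1, 0, -2, 2, 0, 0, 0], [1, 0, -2, 2, 0, 0, 0]], newtons=60)

```text
t: 3.62
position: [0.473, -0.0026, 0.0865]
eef_rot: [[-0.987, -0.158, -0.0], [-0.158, 0.987, 0.0], [-0.0, 0.0, -1.0]]
contact_force: [-1.4, 0.6, 0.7]
grip_width: 0.0145
```

```bash
python3 - <<'E'
from h import *
np.set_printoptions(precision=4,suppress=True)
rel([.4745,-.0024,.087],9.1)
p=shot('scene','s4.png')
for q in ['skillet','skillet_grip','saucepan']:
    print(q,[(r['location'],r['confidence']) for r in landmark_of(q,p)][:2])
E
```

```text
3.62 d [-1.5 -0.  -0.5] rv [ 0.    0.   -0.02] pos [ 0.473  -0.0026  0.0865] F [-1.4  0.6  0.7] w 0.0145 yaw 9.08
skillet [([0.6171, 0.0196, 0.0384], 0.84)]
skillet_grip []
saucepan [([0.5902, 0.1685, 0.0389], 0.64)]
```

View pics/s4.png

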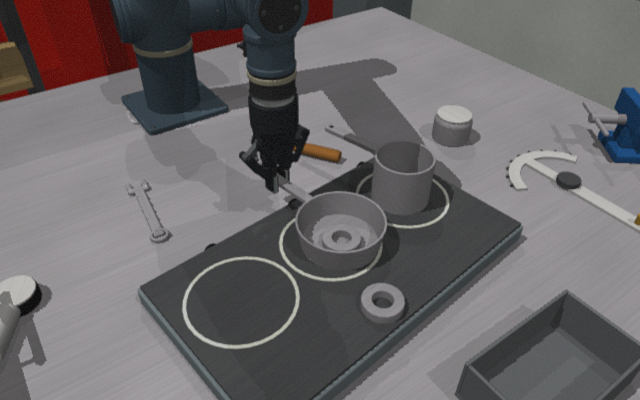

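step_arm(steps=[[1, 0.2, -2, 0, 0, 0, 0], [1, 0.5, -6, 0, 0, 0, 0.1], [1, 1, -12, 0, 0, 0, 0.2], [1, 1.5, -18, 0, 0, 0, 0.2], [1, 2, -24, 0, 0, 0, 0.3], [1, 2.5, -30, 0, 0, 0, 0.4], [1, 3, -36, 0, 0, 0, 0.5], [1, 3.3, -40, 0, 0, 0, 0.5]])

```text
t: 4.48
position: [0.4763, -0.0417, 0.0864]
eef_rot: [[-0.988, -0.151, 0.001], [-0.151, 0.988, 0.003], [-0.001, 0.003, -1.0]]
contact_force: [0.0, 4.9, 2.6]
grip_width: 0.0149
```

```bash
cat >> h.py <<'E'
def meas(n,f):
    p=shot(n,f); ok=p['z_map']>0
    full=np.zeros(ok.shape+(3,)); full[ok]=pts(p,np.ones(ok.shape,bool))
    for name,zt in [('skillet',.086),('saucepan',.125)]:
        r=cut_out(name,p)
        if not r: print(name,'none'); continue
        q=full[r[0]['region']&ok]; rr=q[(q[:,2]>zt-.005)&(q[:,2]<zt+.006)&(q[:,0]>.54)]
        if len(rr)<30: print('few');continue
        for _ in range(2):
            A=np.c_[2*rr[:,:2],np.ones(len(rr))]; s=np.linalg.lstsq(A,(rr[:,:2]**2).sum(1),rcond=None)[0]
            R=np.sqrt(s[2]+s[0]**2+s[1]**2); d=abs(np.linalg.norm(rr[:,:2]-s[:2],axis=1)-R); rr=rr[d<.006]
        print(n,name,len(rr),np.round(s[:2],4),round(R,4),'rimz',np.round(np.median(rr[rr[:,0]>s[0]][:,2]),4),np.round(np.median(rr[rr[:,0]<s[0]][:,2]),4))
        h=q[(q[:,2]>zt-.02)&(q[:,0]<s[0]-.08)]
        if len(h)>20:
            d=cv2.fitLine(h[:,:2].astype(np.float32),cv2.DIST_HUBER,0,.01,.01).ravel(); print('  handle yaw',np.degrees(np.arctan(d[1]/d[0])))
E
python3 - <<'E'
from h import *
rel([.4863,-.1778,.0865],6.9)
meas('scene','s5.png')
E
```

```text
4.48 d [  10.7 -136.    -0.5] rv [0.18 0.06 1.81] pos [ 0.4763 -0.0417  0.0864] F [0.  4.9 2.6] w 0.0149 yaw 8.71
scene skillet 931 [ 0.6215 -0.0182] 0.0673 rimz 0.0857 0.0853
  handle yaw 6.7035766
scene saucepan 527 [0.5875 0.1719] 0.0476 rimz 0.1243 0.124
  handle yaw 12.409827
```

View pics/s5.png

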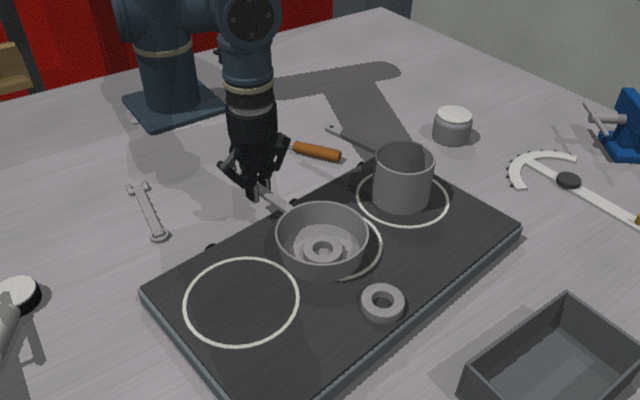

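The skillet follows the tool: the rim is at (322,240), level, and the pan has moved 37 mm. I continue the slide.

step_arm(steps=[[1, 0.3, -4, 0, 0, 0, 0], [1, 1, -12, 0, 0, 0, 0.1], [1, 1.7, -21, 0, 0, 0, 0.3], [1, 2.5, -30, 0, 0, 0, 0.4], [1, 3.2, -39, 0, 0, 0, 0.5], [1, 4, -48, 0, 0, 0, 0.6], [1, 4.7, -57, 0, 0, 0, 0.7], [1, 5.2, -64, 0, 0, 0, 0.8]])

```text
t: 5.3
position: [0.4804, -0.1061, 0.0864]
eef_rot: [[-0.991, -0.137, 0.0], [-0.137, 0.991, 0.002], [-0.0, 0.002, -1.0]]
contact_force: [0.6, 5.8, 3.0]
grip_width: 0.0148
```

step_arm(steps=[[1, 0.6, -8, 0, 0, 0, 0.1], [1, 1.3, -17, 0, 0, 0, 0.2], [1, 2.1, -26, 0, 0, 0, 0.3], [1, 2.9, -35, 0, 0, 0, 0.4], [1, 3.5, -43, 0, 0, 0, 0.5], [1, 4, -50, 0, 0, 0, 0.6], [1, 4.4, -54, 0, 0, 0, 0.6], [1, 4.6, -56, 0, 0, 0, 0.6]])

```text
t: 5.97
position: [0.4834, -0.1622, 0.0863]
eef_rot: [[-0.992, -0.126, -0.0], [-0.126, 0.992, 0.002], [-0.0, 0.002, -1.0]]
contact_force: [-0.0, 6.4, 4.7]
grip_width: 0.0147
```

```bash
python3 - <<'E'
from h import *
rel([.4863,-.1778,.0865],6.9)
meas('scene','s6.png')
E
```

```text
5.97 d [ -0.9 -15.9  -0.2] rv [0.12 0.01 0.34] pos [ 0.4834 -0.1622  0.0863] F [-0.   6.4  4.7] w 0.0147 yaw 7.24
scene skillet 1184 [ 0.6291 -0.142 ] 0.0674 rimz 0.086 0.0855
  handle yaw 4.2958384
scene saucepan 497 [0.5876 0.1718] 0.0477 rimz 0.1242 0.1239
  handle yaw 13.691797
```

View pics/s6.png

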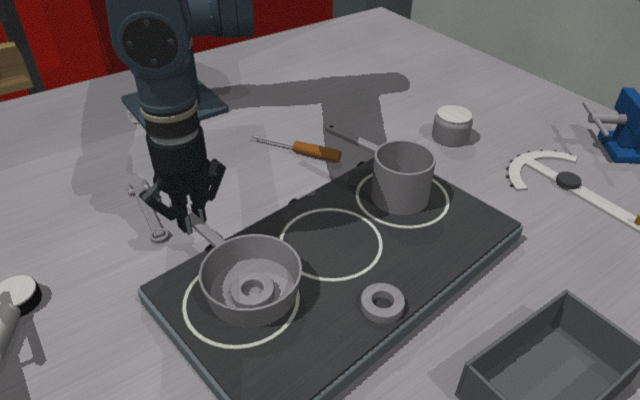

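step_arm(steps=[[1, 0, -3, 0, 0, 0, 0], [1, 0, -7, 0, 0, 0, 0], [1, 0, -11, 0, 0, 0, 0], [1, 0, -15, 0, 0, 0, 0], [1, 0, -18, 0, 0, 0, 0], [1, 0, -19, 0, 0, 0, 0], [1, 0, -19, 0, 0, 0, 0], [1, 0, -19, 0, 0, 0, 0]])

```text
t: 6.78
position: [0.4857, -0.1808, 0.0864]
eef_rot: [[-0.992, -0.126, -0.001], [-0.126, 0.992, 0.001], [0.0, 0.001, -1.0]]
contact_force: [-1.0, 6.2, 4.2]
grip_width: 0.0147
```

```bash
python3 - <<'E'
from h import *
rel([.4863,-.1778,.0865],6.9)
meas('scene','s7.png')
E
```

```text
6.78 d [-1.   2.9 -0.1] rv [ 0.08 -0.02  0.35] pos [ 0.4857 -0.1808  0.0864] F [-1.   6.2  4.2] w 0.0147 yaw 7.25
scene skillet 1177 [ 0.6313 -0.1608] 0.0675 rimz 0.0859 0.0855
  handle yaw 3.3320904
scene saucepan 523 [0.5876 0.1719] 0.0477 rimz 0.1244 0.1242
  handle yaw 13.095849
```

View pics/s7.png

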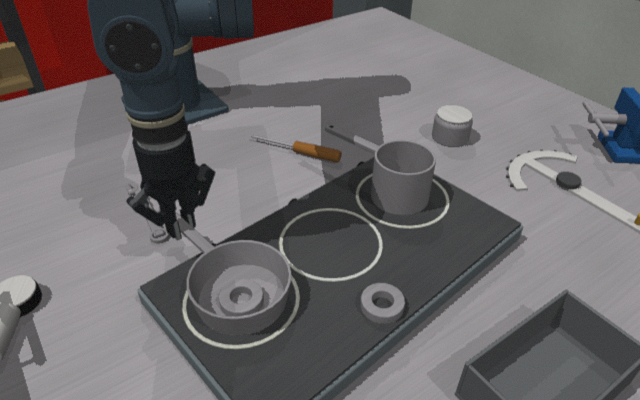

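The rim fit is within 1 mm of the ring centre, and the pan sits inside the ring at (240,292). I release and raise.

step_arm(steps=[[0.7, 0, 0, 0, 0, 0, 0], [0.4, 0, 0, 0, 0, 0, 0], [0.1, 0, 0, 0, 0, 0, 0], [0, 0, 0, 0, 0, 0, 0], [0, 0, 0, 0, 0, 0, 0], [0, 0, 0, 0, 0, 0, 0], [0, 0, 0, 0, 0, 0, 0], [0, 0, 0, 0, 0, 0, 0]])

```text
t: 7.6
position: [0.4858, -0.1818, 0.0863]
eef_rot: [[-0.992, -0.125, -0.0], [-0.125, 0.992, -0.0], [0.0, -0.0, -1.0]]
contact_force: [1.2, 0.5, -0.8]
grip_width: 0.0856
```

step_arm(steps=[[0, 0, 0, -8, 0, 0, 0], [0, 0, 0, -25, 0, 0, 0], [0, 0, 0, -50, 0, 0, 0], [0, 20, 0, -80, 0, 0, 0], [0, 50, 0, -105, 0, 0, 0], [0, 80, 0, -130, 0, 0, 0], [0, 110, 0, -150, 0, 0, 0], [0, 140, 0, -160, 0, 0, 0]])

```text
t: 8.27
position: [0.3466, -0.1998, 0.2503]
eef_rot: [[-0.992, -0.126, 0.004], [-0.126, 0.992, -0.004], [-0.004, -0.005, -1.0]]
contact_force: [0.3, -0.1, 0.0]
grip_width: 0.0858
```

```bash
python3 - <<'E'
from h import *
rel([.4863,-.1778,.0865],6.9)
meas('scene','s8.png');meas('top','t8.png')
E
```

```text
8.27 d [-140.7    5.   164.4] rv [-0.26  0.22  0.33] pos [ 0.3466 -0.1998  0.2503] F [ 0.3 -0.1  0. ] w 0.0858 yaw 7.23
scene skillet 1171 [ 0.6312 -0.1608] 0.0675 rimz 0.0859 0.0855
  handle yaw 8.380898
scene saucepan 518 [0.5875 0.1718] 0.0477 rimz 0.1243 0.124
  handle yaw 15.3622265
top skillet 824 [ 0.6301 -0.158 ] 0.0681 rimz 0.0858 0.0863
  handle yaw 8.182707
top saucepan 618 [0.5879 0.1739] 0.0474 rimz 0.1253 0.1255
  handle yaw 14.265828
```

View pics/s8.png

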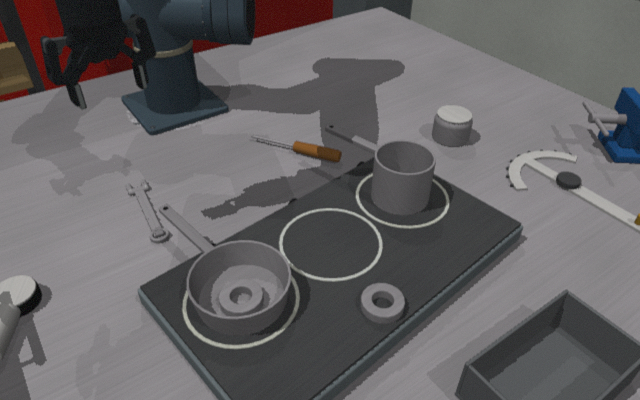

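View pics/t8.png

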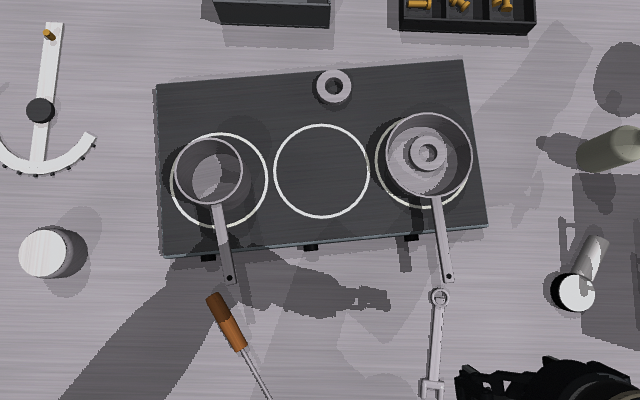

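Both views show the skillet in the free ring (rim centre at (240,292) in scene, (428,155) in top with parallax). The handle points to the front edge and the arm is clear.

```bash
python3 -c "
from h import *
print(hand_in())"
```

```text
the job is handed in; nothing more can be done
None
```

I gripped the skillet by its handle, slid it about 180 mm along the plate to the free ring on the right, let go, raised the arm clear and handed in at about 8.5 s. `hand_in()` gives no verdict, so these are my own last checks:

- **Centring:** the rim centre is within 1 mm of the ring centre in the scene camera and within 3 mm in the top camera. The limit is 15 mm.
- **Handle:** it measures about 8.3°, against about 6.9° for square to the front edge, so roughly 1.4° off.
- **Flatness:** the rim is level at 86 mm, which matches the pan standing flat on the plate. It also measured level in each picture I took during the slide.
- **Saucepan:** it moved less than 0.5 mm in either camera.
- **Robot:** the gripper is open and clear, and the contact force reads about zero.

**Disagreements:** the two cameras differ by 2–3 mm in y, which fits the stated calibration error. While the gripper hid part of the handle, my handle-angle fit read low (3–7°); after release both cameras agreed at 8.2–8.4°.

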